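# Proof-pull the spring gauge to its red mark

## Robot

A 6-joint arm with a two-finger parallel gripper is mounted at the origin on a cart in front of the work surface, level with it; the furniture and walls round the work are solid. World frame = base frame: x ahead of the robot, y to its left, z up, the work surface at z = 0. Lengths are in m, angles in rad, forces in N, time in s.
With the tool pointing down it reaches from about 0.375 to 0.9 m from the base axis. Payload 3.1 kg.
Tool frame: the origin (TCP) lies midway between the tips of the shut fingers; the grasp point (between the pads) lies 19 mm behind it; z points along the fingers, y is the line along which they close (so a half turn about z gives the same grasp; the last joint's range is limited). The gripper opens to 85 mm and grips with 20 to 120 N. Pads are 22 mm wide; open, the fingers measure 114 mm over their backs; the gripper's body (76 mm by 85 mm) begins 54 mm behind the grasp point. The pads swing forward as they close: fully open they stand 13 mm farther back than shut.
Start: joints at [1.129, 0.527, 1.433, -0, 1.181, -0.178], TCP at [0.163, 0.603, 0.231] pointing down, gripper open.
Joint ranges: [-3.08, 3.08], [-0.75, 2.2], [0.22, 2.44], [-1.43, 4.57], [0, 2.65], [-2.85, 2.85]. Speed limits (rad/s): [2.79, 2.79, 3.14, 3.14, 3.14, 3.14].

## Interface

Orientations are given as a unit quaternion [x, y, z, w].
In Python, from station import manip gives the robot as it stands.
- The arm moves only by the tool drive_tool, never from a script. Its argument "motion" is a list that holds one entry, the list of rows, each a list of 5 numbers: the finger opening in mm, from 0 to 85.4, then the shift along the tool's x, y, z in units of 30 mm (1.0 is 30 mm), then the turn about the tool's z in units of 8 degrees (1.0 is 8 degrees). In form: [[[fingers, x, y, z, yaw], ...]]. A call has 1 to 10 rows; each row is the pose to reach, as a shift and turn from the pose commanded when the call began, along the tool's axes at that moment; what a row does not reach only later rows make up. A row lasts 1/10 s, in which the tool goes at most 50 mm and 8.59 degrees, less where a joint would pass 70% of its speed; a pose out of reach is approached as far as the arm can. A call with a gripper value outside its range is refused whole. The fingers move at their own pace and stop on an object; "squeeze" is the grip in N (left out, the last holds). Time passes only in rows, so rows that repeat a pose let the fingers close. It gives the time, the measured TCP pose, the force, the opening and the grip force at its end, in the units of the state.
- manip.sense(): the state, without advancing time (a new reading comes with each control period).
- manip.snapshot(name): name is "scene" or "top" or "wrist"; returns the picture (420x560x3 uint8, red, green, blue); there is no depth.
- manip.camera_model(name): a dict with "fov_y" (degrees; the focal length in pixels is half the picture's height over the tangent of half this angle, whatever the lens; pixels are square), "cx", "cy" (the principal point, pixels), "origin" and "orientation" of the camera in the world. Camera axes: x right, y up, looking along -z (the intrinsics and any distortion apply to the point x, -y, -z); pixel columns grow to the right and rows downward; lengths in m; the calibration is good to about 2 mm. A picture is of the moment at which its call begins: read the wrist's pose just before it. camera_model takes no time and is no camera call; for the wrist camera it gives the pose at the moment of the call.
- manip.sign_off(): hands the job in; it is judged then, once.
The state is a dict: "t": time; "q": joint angles; "qd": joint speeds; "tau": joint torques, N m; "tcp_pos": TCP position; "tool_rot": TCP orientation; "force": force on the tool from outside, world axes, zero at the start; "ft_torque": the same for the moment, N m; "finger_gap": opening from 0.0 (shut) to 1.0 (fully open); "gripper_force": force on a finger pad.
Only numpy, scipy, OpenCV 4.12 (cv2) and the standard library are available. Lean on these libraries where they do the work, as an engineer would, in place of code of your own. Each camera call takes 0.05 s, during which the arm holds its last target. There are 200 camera calls.

## Task

Stand the tape measure that is in the way of the pull gauge upright in the green tray. Then pull the gauge's handle straight out until its black needle is level with the red mark, not past it, hold it there for a second, and ease it fully home without letting it snap back, so that the yellow drag needle stays behind at the red mark. Leave the red mark and the angle bracket where they are.

Things in the scene. Friction and masses are not known exactly. Their poses are not given: they have to be found in the camera images.
- gauge: Spring pull gauge fixed to the table at the left, handle toward the right: blue base 140 x 100 mm, grey housing 64 mm wide, white scale with 10 mm divisions on top at z = 0.07 (needles up to 0.082). Origin on the table at the middle of the base's front edge (the handle's end); z up; the housing lies along its +x (0.01 to 0.13), the handle is pulled level along its -x.
- handle (a point): Middle of the black crossbar of the D-handle, moves with it; 85 mm in front of the gauge's origin when home, 45 mm up, axes as the gauge. Crossbar round, 16 mm across, 96 mm long along y, between 12 mm side bars (72 mm free between them). The loop behind it is open for 57 mm. Pinch it from above with the fingers closing along the gauge's x, one finger in front, one inside the loop.
- puller (a joint): Travel of the handle, rod and black needle: 0 fully home, grows as the handle is pulled out, to 0.07 m at the end stop. Spring: 2.2 N at home plus 180 N/m (13 N at 60 mm); it pulls back home whenever it is let go.
- drag (a joint): Reading of the yellow drag (maximum) needle in m on the same scale, 0 at the start. The black needle pushes it along as the handle goes out, and it stays by friction (1.2 N) at the farthest point reached when the handle goes back.
- mark (a joint): Setting of the red mark in m on the same scale (30 to 60 mm, different each time); the black needle is level with it when puller equals mark. It slides stiffly and must not be moved.
- puller_tip (a point): Reading point of the black needle, on the scale's middle line at z = 0.075; 90 mm behind the gauge's front edge (gauge x = +0.09) when home.
- drag_tip (a point): Reading point of the yellow drag needle, on the same line at the same height.
- mark_tip (a point): Reading point of the red mark's tip, on the same line at the same height.
- tape: Loose tape measure standing on its edge on the table in front of the gauge handle, about 0.28 kg, 64 mm high. Origin in its underside; z up. Case 34 mm thick along its x (from -16 to +18 mm), along its y from -26 to +43 mm; grip it across the thickness from above.
- tray: Fixed shallow green tray, 120 (x) x 100 (y) x 22 mm high, walls and floor 5 mm; origin under its centre on the table. The tape measure fits with its length (y) along the tray's x. In the way of the arm, not part of the job: a hose, x 0.43 to 0.56, y 0.25 to 0.37, above z 0.58, and a stiff cord straight from (0.50, 0.25, 0.72) to (0.66, -0.08, 0.08).
- tray_in (a point): Centre of the tray's inner floor, 5 mm above the table.
- bracket: Loose rusty steel angle bracket 40 x 62 x 50 mm, beyond the gauge handle; leave it. Origin in its underside.

How it is judged:
On the way, in this order (a step that is already met when the one before it is completed fails the run):
1. the tape measure stands upright in the tray, let go (horizontal distance between tape and tray_in below 0.07 m and height (world z) of tape between 0.002 and 0.012 m and angle between tape's own z axis and vertical below 0.15 rad and contact force between tape and the fingers below 0.1 N), for 0.2 s.
2. the handle is held with the black needle at the red mark (within 6 mm) for most of a second (distance between puller_tip and mark_tip below 0.006 m), for 0.8 s.
At the end, for the whole second after the job is handed in: The handle is fully home (within 4 mm), the yellow drag needle was left within 6 mm of the red mark, and the tape measure stands upright at rest on the floor of the tray (horizontal distance between tape and tray_in below 0.07 m and height (world z) of tape between 0.002 and 0.012 m and angle between tape's own z axis and vertical below 0.15 rad and linear speed of tape below 0.02 m/s and value of joint puller below 0.004 m and distance between drag_tip and mark_tip below 0.006 m); the robot touches nothing.
It fails at once if the handle snaps back (faster than 0.5 m/s) (velocity of joint puller below -0.5 m/s).
It fails at once if the gauge's handle is driven into the tape measure (contact force between puller and tape above 1 N).
It fails at once if the red mark is shifted on its scale by more than 4 mm (distance of mark_tip from where it was at the start of the episode above 0.004 m).
It fails at once if the angle bracket is disturbed by more than 30 mm (distance of bracket from where it was at the start of the episode above 0.03 m).
It also fails if it takes over 72 s, if anything falls off the work surface, if the arm or the gripper's body presses on something with over 40 N, if the wrist force passes 120 N, or if a joint passes its speed limit or range.

## Working session

There is one attempt and no reset: what is moved stays moved. The work goes in short steps, Python scripts to look and compute and a tool call to move; the robot and the scene stay as the last step left them, time stands still between calls to the robot, and variables do not carry over. Pictures are saved under pics/ and viewed, at most 10 in all, crops included, and the job is handed in when it is done.

Besides the shell and the picture viewer there is one more tool, called after ">>>" as name(argument=value, ...) on one line, values as JSON. drive_tool: Moves the arm, as the interface text tells. Its arguments: {"type":"object","properties":{"motion":{"type":"array","items":{"type":"array","items":{"type":"array","items":{"type":"number"}}}},"squeeze":{"type":"number"}},"required":["motion"]}

```bash
mkdir -p pics; ls
python3 - <<'E'
from station import manip
import cv2
print(manip.sense())
for n in ("scene","top"):
    im=manip.snapshot(n); cv2.imwrite(f"pics/{n}0.png",im[:,:,::-1]); print(n,manip.camera_model(n))
print(manip.camera_model("wrist"))
E
```

```text
pics
{'t': 0.0, 'q': array([ 1.12850921e+00,  5.28473464e-01,  1.43390357e+00,  9.17687198e-06,
        1.18137179e+00, -1.78522383e-01]), 'qd': array([-8.83446878e-04,  1.96018337e-03, -1.80143861e-04,  1.06194045e-03,
       -6.83734180e-04,  9.24662734e-05]), 'tau': array([ 2.21574355e-04, -4.42358279e+01, -1.78025115e+01, -2.24436262e-04,
        8.37654836e-03,  4.61645996e-06]), 'tcp_pos': array([0.16262253, 0.6027386 , 0.23032872]), 'tool_rot': array([ 1.31502049e-01,  9.91315312e-01, -1.02526817e-03, -3.33335171e-04]), 'force': array([ 0.26581749, -0.28201829,  0.32528092]), 'ft_torque': array([-0.02414194, -0.02546024, -0.01763872]), 'gripper_force': 0.0, 'finger_gap': 1.0002925386059183}
scene {'fov_y': 53.26011002564602, 'cx': 276.72612126971427, 'cy': 202.9251050290926, 'origin': array([-0.11021918,  0.55701887,  0.45543867]), 'orientation': array([-0.24454707,  0.46490814,  0.7604237 , -0.38185462])}
top {'fov_y': 56.15205194284504, 'cx': 271.6876323043263, 'cy': 200.93710758012054, 'origin': array([0.35856405, 0.10999394, 0.92706177]), 'orientation': array([ 0.07350199, -0.06993574, -0.69637461,  0.71047087])}
{'fov_y': 69.88706951483651, 'cx': 279.3088326856328, 'cy': 211.9862067408342, 'origin': array([0.0837614 , 0.62451164, 0.37339612]), 'orientation': array([-0.12909594, -0.09768699,  0.60024733,  0.78325898])}
```

View pics/top0.png

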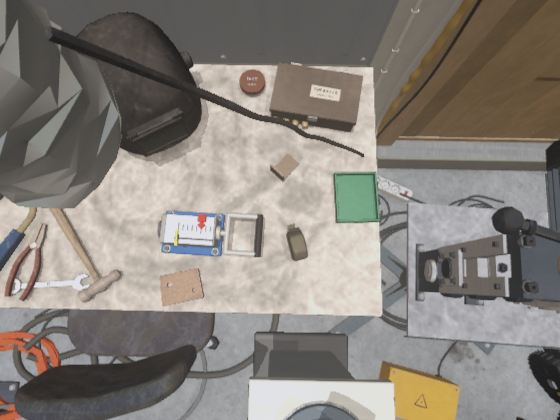

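View pics/scene0.png

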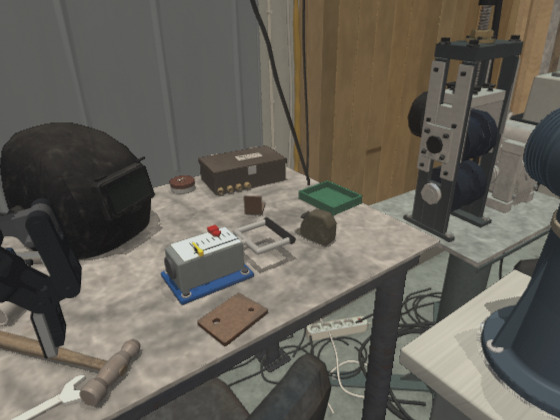

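The top view shows the gauge at about (192,233), its handle bar at (258,235), the tape at (297,241), the tray at (356,197) and the bracket at (285,167). Image right is about -y and image up about +x. Next I'll zoom in and measure.

```bash
cat > h.py <<'E'
import numpy as np, cv2
from scipy.spatial.transform import Rotation as R
from station import manip
def ray(m,u,v):
    f=210/np.tan(np.radians(m["fov_y"]/2))
    d=np.array([(u-m["cx"])/f,-(v-m["cy"])/f,-1.])
    return np.array(m["origin"]),R.from_quat(m["orientation"]).apply(d)
def plane(m,u,v,z):
    o,d=ray(m,u,v); return (o+d*(z-o[2])/d[2])
def pix(m,p):
    f=210/np.tan(np.radians(m["fov_y"]/2))
    c=R.from_quat(m["orientation"]).inv().apply(np.array(p)-m["origin"])
    return m["cx"]-f*c[0]/c[2], m["cy"]+f*c[1]/c[2]
def cross(m1,p1,m2,p2):
    o1,d1=ray(m1,*p1);o2,d2=ray(m2,*p2)
    s=np.linalg.lstsq(np.c_[d1,-d2],o2-o1,rcond=None)[0]
    a,b=o1+s[0]*d1,o2+s[1]*d2; return (a+b)/2,np.linalg.norm(a-b)
E
python3 - <<'E'
from h import *
im=cv2.imread("pics/top0.png"); m=manip.camera_model("top")
cv2.imwrite("pics/topc.png",cv2.resize(im[140:310,145:395],None,fx=3.2,fy=3.2,interpolation=cv2.INTER_CUBIC))
hsv=cv2.cvtColor(im,cv2.COLOR_BGR2HSV)
def rng(lo,hi,name,z):
    k=cv2.inRange(hsv,lo,hi); k[:140]=0;k[310:]=0;k[:,:145]=0;k[:,395:]=0
    n,l,s,c=cv2.connectedComponentsWithStats(k)
    i=1+np.argmax(s[1:,4]); cnt=np.argwhere(l==i)[:,::-1].astype(np.float32)
    r=cv2.minAreaRect(cnt); print(name,s[i],c[i],plane(m,*c[i],z).round(4)); print(np.array([plane(m,*p,z) for p in cv2.boxPoints(r)]).round(4))
rng((60,80,40),(85,255,255),"tray",0.022)
rng((100,120,60),(125,255,255),"blue",0.01)
rng((0,170,120),(6,255,255),"red",0.078)
rng((24,150,120),(34,255,255),"yel",0.078)
E
```

```text
Traceback (most recent call last):
ValueError: attempt to get argmax of an empty sequence
```

View pics/topc.png

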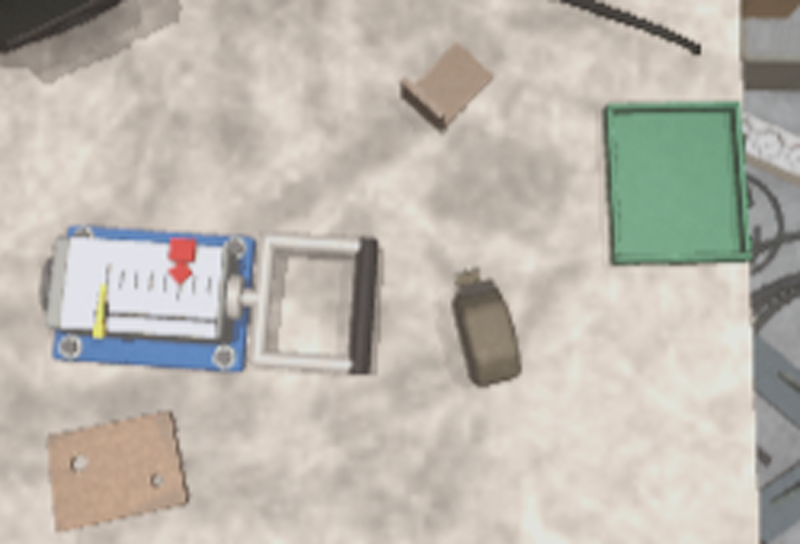

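The zoomed view shows the red mark tip at crop (180,284), the yellow needle at (101,300), and the handle bar from (369,238) to (361,374). The tape's body runs from (478,285) to (500,382), with its hook at (468,273). I'll convert these to world positions.

Run:
```python
from h import *
im=cv2.imread("pics/top0.png"); m=manip.camera_model("top")
hsv=cv2.cvtColor(im,cv2.COLOR_BGR2HSV)
print("tray px",hsv[197,356],"tape px",hsv[245,297])
def rng(lo,hi,name,z,roi):
    k=cv2.inRange(hsv,lo,hi); q=np.zeros_like(k); a,b,c_,d=roi; q[c_:d,a:b]=k[c_:d,a:b]
    n,l,s,c=cv2.connectedComponentsWithStats(q)
    if n<2: print(name,"none");return
    i=1+np.argmax(s[1:,4]); cnt=np.argwhere(l==i)[:,::-1].astype(np.float32)
    B=np.array([plane(m,*p,z) for p in cv2.boxPoints(cv2.minAreaRect(cnt))])
    print(name,s[i],B.mean(0).round(4),"sides",np.linalg.norm(B[1]-B[0]).round(4),np.linalg.norm(B[2]-B[1]).round(4)); print(B.round(4).tolist())
rng((50,80,40),(95,255,255),"tray",0.022,(320,395,160,235))
rng((95,120,60),(125,255,255),"blue",0.01,(150,235,200,270))
rng((0,150,120),(8,255,255),"red",0.078,(180,220,200,250))
rng((20,120,120),(36,255,255),"yel",0.078,(160,200,200,260))
rng((0,0,0),(180,255,75),"bar",0.05,(250,270,205,265))
rng((0,60,0),(180,255,125),"tape",0.06,(278,318,218,268))
P=lambda x,y,z:plane(m,145+x/3.2,140+y/3.2,z).round(4)
for n,x,y,z in [("bar+",369,238,.049),("bar-",361,374,.049),("redtip",180,285,.075),("yelmid",101,300,.075),
 ("tray1",606,103,.022),("tray2",740,103,.022),("tray3",750,262,.022),("tray4",614,264,.022),
 ("blueFR",255,235,.01),("blueFL",244,370,.01),("tapeA",456,298,.06),("tapeB",495,283,.06),("tapeC",521,370,.06),("tapeD",474,385,.06),("hook",467,273,.03),
 ("br",450,90,.05)]: print(n,P(x,y,z))
```

```text
tray px [ 70  72 169] tape px [ 18  53 145]
tray none
blue [171 246  41   9 223] [0.4274 0.3014 0.01  ] sides 0.0141 0.0943
[[0.4225, 0.3484, 0.01], [0.4367, 0.3485, 0.01], [0.4323, 0.2543, 0.01], [0.4182, 0.2545, 0.01]]
red [199 215   7  13  54] [0.4858 0.2671 0.078 ] sides 0.0265 0.0131
[[0.4725, 0.2729, 0.078], [0.4989, 0.2744, 0.078], [0.4992, 0.2613, 0.078], [0.4728, 0.2598, 0.078]]
yel [174 239   4   6  11] [0.4389 0.32   0.078 ] sides 0.0114 0.0061
[[0.4346, 0.3247, 0.078], [0.4454, 0.3211, 0.078], [0.4433, 0.3153, 0.078], [0.4325, 0.3189, 0.078]]
bar [261 233   1   3   3] [0.4633 0.1387 0.05  ] sides 0.0 0.0045
[[0.461, 0.1386, 0.05], [0.461, 0.1386, 0.05], [0.4655, 0.1387, 0.05], [0.4655, 0.1387, 0.05]]
tape [297 257   1   1   1] [0.4133 0.0584 0.06  ] sides 0.0 0.0
[[0.4133, 0.0584, 0.06], [0.4133, 0.0584, 0.06], [0.4133, 0.0584, 0.06], [0.4133, 0.0584, 0.06]]
bar+ [0.5079 0.1414 0.049 ]
bar- [0.4125 0.1444 0.049 ]
redtip [0.4685 0.2683 0.075 ]
yelmid [0.4572 0.3214 0.075 ]
tray1 [ 0.6178 -0.0314  0.022 ]
tray2 [ 0.6198 -0.131   0.022 ]
tray3 [ 0.5003 -0.1343  0.022 ]
tray4 [ 0.4969 -0.0357  0.022 ]
blueFR [0.5151 0.227  0.01  ]
blueFL [0.416  0.2306 0.01  ]
tapeA [0.4652 0.0798 0.06  ]
tapeB [0.4762 0.0529 0.06  ]
tapeC [0.4167 0.0348 0.06  ]
tapeD [0.4059 0.0668 0.06  ]
hook [0.4871 0.0711 0.03  ]
br [0.6174 0.0856 0.05  ]
```

The numbers agree with the given sizes: tray 0.12 x 0.10, and the bar 86 mm in front of the gauge edge. The mark comes out at about 50 mm. Next I'll move above the tape, keeping the radius small, and look with the wrist camera.

```bash
cat >> h.py <<'E'
def go(x,y,z,ang):
    "units to TCP target, tool y at world angle ang (deg)"
    s=manip.sense(); r=R.from_quat(s["tool_rot"]); d=r.inv().apply(np.array([x,y,z])-s["tcp_pos"])/.03
    ty=r.apply([0,1,0]); a=np.degrees(np.arctan2(ty[1],ty[0])); w=(ang-a+90)%180-90
    print("t",round(s["t"],2),"shift",d.round(2),"yaw",round(-w/8,2),"cur ang",a.round(1),"n",r.apply([0,0,1]).round(3),"pos",s["tcp_pos"].round(4),"gap",s["finger_gap"],"F",s["force"].round(2))
E
python3 -c "
from h import *
go(.441,.0586,.2,104.7)"
```

```text
t 0.1 shift [-13.69 -15.09   1.04] yaw -3.73 cur ang 74.9 n [-0.001 -0.002 -1.   ] pos [0.1626 0.6028 0.2304] gap 0.9993359436383958 F [-0.19 -0.65  0.1 ]
```

>>> drive_tool(motion=[[[85, -3.4, -3.8, 0.3, -0.9], [85, -6.8, -7.5, 0.5, -1.8], [85, -10.3, -11.3, 0.8, -2.8], [85, -13.7, -15.1, 1, -3.7], [85, -13.7, -15.1, 1, -3.7], [85, -13.7, -15.1, 1, -3.7], [85, -13.7, -15.1, 1, -3.7], [85, -13.7, -15.1, 1, -3.7], [85, -13.7, -15.1, 1, -3.7], [85, -13.7, -15.1, 1, -3.7]]])

```text
t: 1.1
tcp_pos: [0.3903, 0.1581, 0.2066]
tool_rot: [-0.126, 0.992, 0.0, -0.0]
force: [1.7, 1.2, 0.3]
finger_gap: 0.995
gripper_force: 0.0
```

```bash
python3 -c "
from h import *
go(.441,.0586,.2,104.7)"
```

```text
t 1.1 shift [-0.81 -3.63  0.22] yaw -0.03 cur ang 104.5 n [-0.  0. -1.] pos [0.3903 0.1581 0.2066] gap 0.9951701670611168 F [1.71 1.25 0.27]
```

>>> drive_tool(motion=[[[85, 0, 0, 0, 0], [85, 0, 0, 0, 0], [85, 0, 0, 0, 0]]])

```text
t: 1.4
tcp_pos: [0.3889, 0.1606, 0.2065]
tool_rot: [-0.126, 0.992, 0.0, -0.001]
force: [-0.1, 0.8, 0.4]
finger_gap: 0.996
gripper_force: 0.0
```

```bash
python3 -c "
from h import *
go(.441,.0586,.2,104.7)"
```

```text
t 1.4 shift [-0.83 -3.73  0.21] yaw -0.02 cur ang 104.5 n [-0.001  0.    -1.   ] pos [0.3889 0.1606 0.2065] gap 0.9960946809451354 F [-0.1   0.83  0.41]
```

>>> drive_tool(motion=[[[85, -0.4, -1.8, 0.1, 0], [85, -0.8, -3.7, 0.2, 0], [85, -0.8, -3.7, 0.2, 0], [85, -0.8, -3.7, 0.2, 0], [85, -0.8, -3.7, 0.2, 0], [85, -0.8, -3.7, 0.2, 0], [85, -0.8, -3.7, 0.2, 0]]])

```text
t: 2.1
tcp_pos: [0.4398, 0.06, 0.2008]
tool_rot: [-0.127, 0.992, 0.0, -0.0]
force: [0.1, -0.3, 0.2]
finger_gap: 0.994
gripper_force: 0.0
```

Run:
```python
from h import *
go(.441,.0586,.2,104.7)
m=manip.camera_model("wrist"); im=manip.snapshot("wrist"); cv2.imwrite("pics/w1.png",im[:,:,::-1])
np.save("w1.npy",m,allow_pickle=True); print(m)
for z in (0,.064): print(pix(m,(.441,.0586,z)))
```

```text
t 2.1 shift [-0.03 -0.05  0.03] yaw -0.01 cur ang 104.6 n [-0.001  0.    -1.   ] pos [0.4398 0.06   0.2008] gap 0.9940008589160088 F [ 0.07 -0.26  0.23]
{'fov_y': 69.88706951483651, 'cx': 279.3088326856328, 'cy': 211.9862067408342, 'origin': array([0.36071983, 0.03919837, 0.34376996]), 'orientation': array([-0.09870037, -0.1281115 ,  0.78107807,  0.60312745])}
(np.float64(277.8921597405789), np.float64(185.12823914753162))
(np.float64(277.6204636291968), np.float64(200.60192432238995))
```

View pics/w1.png

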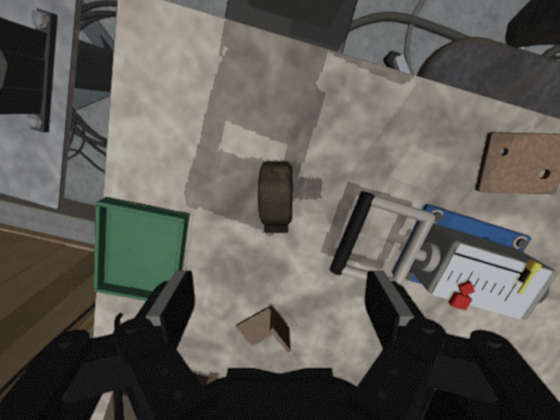

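The wrist view shows the tape standing, body from x 259 to 292 and y 161 to 222, hook at (276,230), nearly aligned with the tool. The black handle bar runs from (363,197) to (338,272) and is clear of it.

Run:
```python
from h import *
m=np.load("w1.npy",allow_pickle=True).item()
for n,u,v,z in [("L",260,195,.05),("R",292,195,.05),("backtopmid",276,162,.05),("hookend",276,222,.05),("botmid",276,232,.02),("TL",262,168,.055),("BL",264,218,.055),("TR",290,168,.055),("BR",290,218,.055)]:
    print(n,plane(m,u,v,z).round(4))
for n,u,v,z in [("bar1",363,197,.049),("bar2",338,272,.049),("tray1",97,200,.022),("tray2",188,214,.022),("tray3",176,300,.022),("tray4",95,290,.022)]: print(n,plane(m,u,v,z).round(4))
c=plane(m,276,195,.055);print(c); go(c[0],c[1],.033,104.7)
```

```text
L [0.4438 0.0408 0.05  ]
R [0.4356 0.0722 0.05  ]
backtopmid [0.4074 0.0482 0.05  ]
hookend [0.468  0.0638 0.05  ]
botmid [0.4909 0.0694 0.02  ]
TL [0.4156 0.0364 0.055 ]
BL [0.465  0.0504 0.055 ]
TR [0.4088 0.0626 0.055 ]
BR [0.4583 0.0761 0.055 ]
bar1 [0.4196 0.1428 0.049 ]
bar2 [0.5083 0.1452 0.049 ]
tray1 [ 0.5033 -0.1334  0.022 ]
tray2 [ 0.494  -0.0327  0.022 ]
tray3 [ 0.6109 -0.0291  0.022 ]
tray4 [ 0.6218 -0.1282  0.022 ]
[0.43836951 0.05620525 0.055     ]
t 2.15 shift [ 0.08 -0.1   5.59] yaw -0.01 cur ang 104.6 n [-0.  0. -1.] pos [0.44   0.0597 0.2008] gap 0.9987623202771839 F [ 0.14 -0.77 -0.49]
```

>>> drive_tool(motion=[[[85, 0, -0.1, 1.4, 0], [85, 0, -0.1, 2.8, 0], [85, 0, -0.1, 4.2, 0], [85, 0, -0.1, 5.6, 0], [85, 0, -0.1, 5.6, 0], [85, 0, -0.1, 5.6, 0], [85, 0, -0.1, 5.6, 0], [85, 0, -0.1, 5.6, 0], [20, 0, -0.1, 5.6, 0], [20, 0, -0.1, 5.6, 0]]], squeeze=40)

```text
t: 3.15
tcp_pos: [0.4425, 0.0555, 0.0344]
tool_rot: [-0.126, 0.992, -0.0, 0.002]
force: [0.3, 0.3, -0.1]
finger_gap: 0.688
gripper_force: 0.0
```

>>> drive_tool(motion=[[[20, 0, 0, 0, 0], [20, 0, 0, 0, 0], [20, 0, 0, 0, 0], [20, 0, 0, 0, 0], [20, 0, 0, 0, 0], [20, 0, 0, 0, 0]]])

```text
t: 3.75
tcp_pos: [0.4419, 0.0557, 0.0334]
tool_rot: [-0.126, 0.992, -0.0, 0.001]
force: [-0.4, 1.4, 7.3]
finger_gap: 0.394
gripper_force: 42.3
```

>>> drive_tool(motion=[[[20, 0, 0, -0.7, 0], [20, 0, 0, -1.4, 0], [20, 0, 0, -2.2, 0], [20, 0, 0, -2.2, 0], [20, 0, 0, -2.2, 0], [20, 0, 0, -2.2, 0]]])

```text
t: 4.35
tcp_pos: [0.4407, 0.0556, 0.0978]
tool_rot: [-0.126, 0.992, 0.0, -0.001]
force: [0.0, 0.5, -2.8]
finger_gap: 0.395
gripper_force: 41.6
```

```bash
python3 -c "
from h import *
go(.558,-.082,.1,92.0)"
```

```text
t 4.35 shift [-2.64 -5.42 -0.08] yaw 1.56 cur ang 104.5 n [-0.002  0.    -1.   ] pos [0.4407 0.0556 0.0978] gap 0.3945060540768304 F [ 0.04  0.55 -2.81]
```

>>> drive_tool(motion=[[[20, -0.6, -1.1, 0, 0.3], [20, -1.1, -2.2, 0, 0.6], [20, -1.6, -3.3, 0, 0.9], [20, -2.1, -4.3, 0, 1.3], [20, -2.6, -5.4, 0, 1.6], [20, -2.6, -5.4, 0, 1.6], [20, -2.6, -5.4, 0, 1.6], [20, -2.6, -5.4, 0, 1.6], [20, -2.6, -5.4, 0, 1.6], [20, -2.6, -5.4, 0, 1.6]]])

```text
t: 5.35
tcp_pos: [0.5568, -0.0808, 0.0985]
tool_rot: [-0.015, 1.0, 0.0, -0.001]
force: [0.1, 0.0, -1.8]
finger_gap: 0.391
gripper_force: 41.5
```

```bash
python3 -c "
from h import *
go(.558,-.082,.04,92.0)
im=manip.snapshot('top'); cv2.imwrite('pics/t2.png',cv2.resize(im[100:310,145:425,::-1],None,fx=2.6,fy=2.6))"
```

```text
t 5.35 shift [-0.04 -0.04  1.95] yaw -0.03 cur ang 91.7 n [-0.001  0.    -1.   ] pos [ 0.5568 -0.0808  0.0985] gap 0.39122787422442673 F [ 0.07  0.02 -1.84]
```

View pics/t2.png

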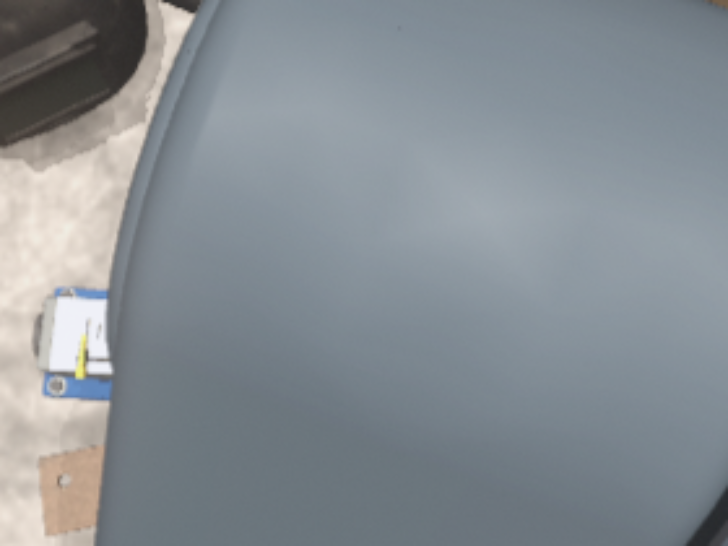

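The arm hides the tray in this view and only the gauge's rear shows, at (80,340). The position is known, so I'll lower gently.

>>> drive_tool(motion=[[[20, 0, 0, 0.5, 0], [20, 0, 0, 1, 0], [20, 0, 0, 1.4, 0], [20, 0, 0, 1.7, 0], [20, 0, 0, 1.8, 0], [20, 0, 0, 1.9, 0], [20, 0, 0, 1.95, 0], [20, 0, 0, 1.95, 0], [20, 0, 0, 1.95, 0], [20, 0, 0, 1.95, 0]]])

```text
t: 6.4
tcp_pos: [0.5579, -0.0819, 0.0406]
tool_rot: [-0.015, 1.0, -0.0, 0.0]
force: [0.4, -0.2, -2.5]
finger_gap: 0.391
gripper_force: 41.5
```

>>> drive_tool(motion=[[[20, 0, 0, 0.05, 0], [20, 0, 0, 0.1, 0], [20, 0, 0, 0.1, 0], [20, 0, 0, 0.1, 0]]])

```text
t: 6.8
tcp_pos: [0.5579, -0.0819, 0.0384]
tool_rot: [-0.015, 1.0, -0.0, 0.0]
force: [-2.0, 0.7, 6.8]
finger_gap: 0.392
gripper_force: 42.1
```

Contact with the tray floor (+9 N). Now I'll release and rise.

>>> drive_tool(motion=[[[45, 0, 0, 0, 0], [50, 0, 0, 0, 0], [60, 0, 0, 0, 0], [60, 0, 0, 0, 0], [65, 0, 0, 0, 0], [65, 0, 0, -1, 0], [65, 0, 0, -2, 0], [65, 0, 0, -3, 0], [65, 0, 0, -3.5, 0], [65, 0, 0, -3.5, 0]]])

```text
t: 7.8
tcp_pos: [0.5593, -0.0823, 0.1446]
tool_rot: [-0.015, 1.0, -0.001, 0.003]
force: [0.4, -0.4, -0.4]
finger_gap: 0.762
gripper_force: 0.0
```

Run:
```python
from h import *
go(.4602,.1435,.18,88.1)
m=manip.camera_model("wrist"); im=manip.snapshot("wrist"); cv2.imwrite("pics/w2.png",im[:,:,::-1]); np.save("w2.npy",m,allow_pickle=True)
```

```text
t 7.8 shift [ 3.07  7.62 -1.21] yaw 0.45 cur ang 91.7 n [ 0.005 -0.002 -1.   ] pos [ 0.5593 -0.0823  0.1446] gap 0.7615252821857554 F [ 0.41 -0.39 -0.38]
```

View pics/w2.png

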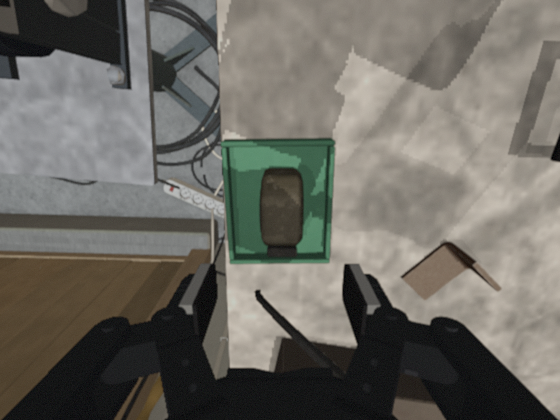

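The tape stands upright inside the tray, centre near (281,208), clear of the walls, and the fingers are free. Next I'll move over the handle bar.

>>> drive_tool(motion=[[[60, 0.6, 1.5, 0, 0.1], [60, 1.2, 3, 0, 0.2], [60, 1.8, 4.6, 0, 0.3], [60, 2.4, 6.1, 0, 0.4], [60, 3.1, 7.6, 0, 0.4], [60, 3.1, 7.6, 0, 0.4], [60, 3.1, 7.6, 0, 0.4], [60, 3.1, 7.6, 0, 0.4], [60, 3.1, 7.6, 0, 0.4], [60, 3.1, 7.6, 0, 0.4]]])

```text
t: 8.85
tcp_pos: [0.4588, 0.1421, 0.142]
tool_rot: [0.014, 1.0, -0.0, 0.0]
force: [-0.4, 0.3, 0.2]
finger_gap: 0.706
gripper_force: 0.0
```

Run:
```python
from h import *
go(.461,.1437,.026,88.1)
m=manip.camera_model("wrist"); im=manip.snapshot("wrist"); cv2.imwrite("pics/w3.png",im[:,:,::-1]); np.save("w3.npy",m,allow_pickle=True)
print(pix(m,(.461,.1437,.049)))
```

```text
t 8.85 shift [-0.07  0.05  3.87] yaw 0.03 cur ang 88.3 n [ 0. -0. -1.] pos [0.4588 0.1421 0.142 ] gap 0.7056966488825036 F [-0.36  0.32  0.22]
(np.float64(281.19163693530413), np.float64(216.94592729780877))
```

View pics/w3.png

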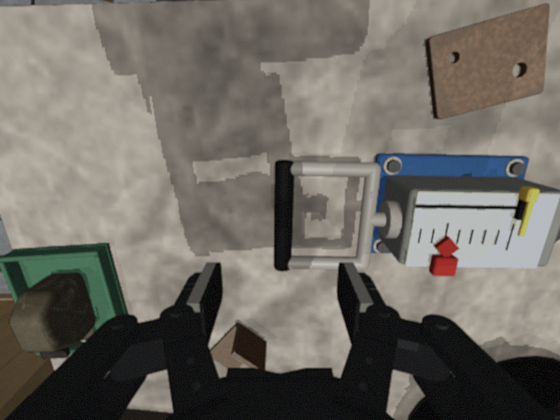

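The bar's midpoint is at (283,215), against (281,217) predicted, so the fingers straddle it well. The red apex is at (446,237) and the yellow needle's inner end at (522,235). I'll measure the mark reading and descend.

Run:
```python
from h import *
m=np.load("w3.npy",allow_pickle=True).item(); im=cv2.imread("pics/w3.png")
hsv=cv2.cvtColor(im,cv2.COLOR_BGR2HSV)
for n,lo,hi in (("red",(0,150,90),(8,255,255)),("yel",(22,130,100),(34,255,255))):
    k=cv2.inRange(hsv,lo,hi); k[:, :380]=0; k[:150]=0;k[300:]=0
    p=np.argwhere(k)[:,::-1]
    e=p[p[:,1]<=p[:,1].min()+1].mean(0) if n=="red" else p[p[:,1]>=p[:,1].max()-1].mean(0)
    print(n,len(p),e,plane(m,*e,.075).round(4))
    np.save(n+".npy",plane(m,*e,.075))
g=np.array([.033,.999,0]); print("mark",g@(np.load("yel.npy")-np.load("red.npy")))
b=plane(m,283.5,215,.049); print("bar",b.round(4), "mark from bar",.175-g@(np.load("red.npy")-b))
print("tick spacing mm: ",[plane(m,u,235,.07).round(4).tolist() for u in (420,511)])
```

```text
red 619 [448.   238.75] [0.4729 0.2701 0.075 ]
yel 345 [520.77777778 233.44444444] [0.4701 0.3244 0.075 ]
mark 0.05415081194285906
bar [0.4593 0.1457 0.049 ] mark from bar 0.050257879082031096
tick spacing mm:  [[0.4714, 0.2509, 0.07], [0.4734, 0.3214, 0.07]]
```

>>> drive_tool(motion=[[[60, 0, 0.1, 1, 0], [60, 0, 0.1, 2, 0], [60, 0, 0.1, 3, 0], [60, 0, 0.1, 3.8, 0], [60, 0, 0.1, 3.8, 0], [60, 0, 0.1, 3.8, 0], [60, 0, 0.1, 3.8, 0]]])

```text
t: 9.6
tcp_pos: [0.459, 0.1462, 0.0293]
tool_rot: [0.013, 1.0, 0.0, 0.001]
force: [-0.1, -0.2, 0.3]
finger_gap: 0.703
gripper_force: 0.0
```

>>> drive_tool(motion=[[[60, 0, 0, 0.05, 0], [0, 0, 0, 0.05, 0], [0, 0, 0, 0.05, 0], [0, 0, 0, 0.05, 0], [0, 0, 0, 0.05, 0], [0, 0, 0, 0.05, 0], [0, 0, 0, 0.05, 0], [0, 0, 0, 0.05, 0], [0, 0, 0, 0.05, 0]]], squeeze=60)

```text
t: 10.5
tcp_pos: [0.4583, 0.1455, 0.0273]
tool_rot: [0.013, 1.0, -0.0, 0.0]
force: [-0.2, -6.1, 4.3]
finger_gap: 0.166
gripper_force: 58.3
```

Run:
```python
from h import *
go(.461,.1437,.026,88.1)
m=manip.camera_model("wrist"); im=manip.snapshot("wrist"); cv2.imwrite("pics/w4.png",im[:,:,::-1]); np.save("w4.npy",m,allow_pickle=True)
print(pix(m,(.4729,.2701,.075)),pix(m,(.4747,.3214,.075)))
```

```text
t 10.5 shift [-0.09 -0.06  0.04] yaw 0.05 cur ang 88.5 n [ 0.    -0.001 -1.   ] pos [0.4583 0.1455 0.0273] gap 0.1664620552304231 F [-0.18 -6.1   4.28]
(np.float64(592.1040961162362), np.float64(357.1293714495597)) (np.float64(720.3216028190149), np.float64(358.1455411037807))
```

Gripped (14 mm opening), with the bar at home. I'll pull 45 mm slowly, then look.

>>> drive_tool(motion=[[[0, 0, -0.15, 0, 0], [0, 0, -0.3, 0, 0], [0, 0, -0.5, 0, 0], [0, 0, -0.7, 0, 0], [0, 0, -0.9, 0, 0], [0, 0, -1.1, 0, 0], [0, 0, -1.3, 0, 0], [0, 0, -1.4, 0, 0], [0, 0, -1.5, 0, 0], [0, 0, -1.5, 0, 0]]])

```text
t: 11.55
tcp_pos: [0.4563, 0.1028, 0.0273]
tool_rot: [0.014, 1.0, 0.001, -0.0]
force: [-1.4, 10.2, 7.4]
finger_gap: 0.163
gripper_force: 58.6
```

Run:
```python
from h import *
go(.461,.1437,.026,88.1)
m=manip.camera_model("scene")
im=manip.snapshot("scene"); cv2.imwrite("pics/s5.png",im[:,:,::-1])
im2=manip.snapshot("top")
a=cv2.resize(im[220:300,150:300],None,fx=5,fy=5,interpolation=cv2.INTER_CUBIC)[:,:,::-1]
b=cv2.resize(im2[200:270,150:300],None,fx=2.5,fy=2.5)[:,:,::-1]
b=cv2.copyMakeBorder(b,0,0,0,750-b.shape[1],cv2.BORDER_CONSTANT)
cv2.imwrite("pics/s5c.png",np.vstack([a,b]))
```

```text
t 11.55 shift [-0.12  1.37  0.05] yaw 0.03 cur ang 88.3 n [-0.     0.002 -1.   ] pos [0.4563 0.1028 0.0273] gap 0.16291860373270095 F [-1.39 10.19  7.4 ]
```

View pics/s5c.png

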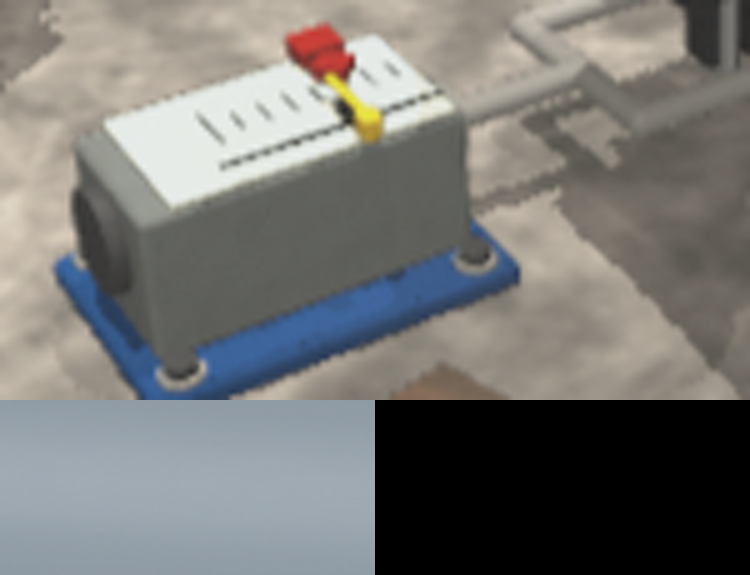

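The scene view shows the black needle at (347,107) with the yellow one just ahead of it. The yellow tip, near (330,78), is just short of the red apex, near (335,82). I'll measure along the scale.

Run:
```python
from h import *
m=manip.camera_model("scene"); g=np.array([.033,.999,0])
o=np.array([.4643+.0023+.002,.1435,.075]); 
def mk(f):
    im=cv2.imread(f); h=cv2.cvtColor(im,cv2.COLOR_BGR2HSV); r={}
    for n,lo,hi in (("red",(0,140,90),(8,255,255)),("yel",(20,120,90),(36,255,255))):
        k=cv2.inRange(h,lo,hi); q=np.zeros_like(k); q[215:260,180:250]=k[215:260,180:250]
        p=np.argwhere(q)[:,::-1]; W=np.array([plane(m,u,v,.076) for u,v in p])
        r[n]=W
        s=W@g; c=W@np.array([.999,-.033,0])
        print(f,n,len(p),p.min(0),p.max(0),"along",s.min().round(4),s.max().round(4),"across",c.min().round(4),c.max().round(4))
        e=c<c.min()+.004 if n=="red" else c>c.max()-.004
        print("  apex along",s[e].mean().round(4),"across",c[e].mean().round(4))
mk("pics/scene0.png"); mk("pics/s5.png")
for u,v in [(197,112),(222,143),(260,103),(272,118),(283,94),(298,111),(237,130),(347,107)]:
    w=plane(m,150+u/5,220+v/5,.07); print((u,v),"along",(w@g).round(4),"across",(w@np.array([.999,-.033,0])).round(4))
```

```text
pics/scene0.png red 89 [208 225] [220 235] along 0.2756 0.2943 across 0.4577 0.4941
  apex along 0.2889 across 0.4596
pics/scene0.png yel 51 [193 243] [202 255] along 0.3313 0.3417 across 0.4163 0.459
  apex along 0.3344 across 0.457
pics/s5.png red 85 [208 225] [220 235] along 0.2756 0.2943 across 0.4577 0.4941
  apex along 0.2867 across 0.4593
pics/s5.png yel 47 [215 235] [225 247] along 0.2883 0.2985 across 0.4157 0.4608
  apex along 0.2911 across 0.4593
(197, 112) along 0.3353 across 0.4738
(222, 143) along 0.3364 across 0.4503
(260, 103) along 0.3148 across 0.4664
(272, 118) along 0.3157 across 0.4549
(283, 94) along 0.3056 across 0.4671
(298, 111) along 0.3063 across 0.4538
(237, 130) along 0.3288 across 0.4549
(347, 107) along 0.2912 across 0.4461
```

Yellow has travelled 43.3 mm, matching the TCP's 42.7. The mark comes to about 50 mm from the top, wrist and tick estimates (45.5 to 54 overall, with the scene apex biased by its side face). I'll add about 6.5 mm and hold.

>>> drive_tool(motion=[[[0, 0, -0.1, 0, 0], [0, 0, -0.2, 0, 0], [0, 0, -0.22, 0, 0], [0, 0, -0.22, 0, 0], [0, 0, -0.22, 0, 0]]])

```text
t: 12.15
tcp_pos: [0.456, 0.0966, 0.0273]
tool_rot: [0.014, 1.0, 0.001, -0.0]
force: [-1.2, 10.9, 7.0]
finger_gap: 0.167
gripper_force: 58.7
```

Run:
```python
from h import *
go(.461,.1437,.026,88.1)
im=manip.snapshot("scene"); cv2.imwrite("pics/s6.png",im[:,:,::-1])
A=[cv2.resize(cv2.imread(f)[218:253,182:248],None,fx=11,fy=8,interpolation=cv2.INTER_CUBIC) for f in ("pics/scene0.png","pics/s6.png")]
cv2.imwrite("pics/s6c.png",np.vstack(A))
```

```text
t 12.15 shift [-0.12  1.57  0.05] yaw 0.03 cur ang 88.4 n [-0.     0.002 -1.   ] pos [0.456  0.0966 0.0273] gap 0.16652983520181375 F [-1.24 10.94  7.04]
```

View pics/s6c.png

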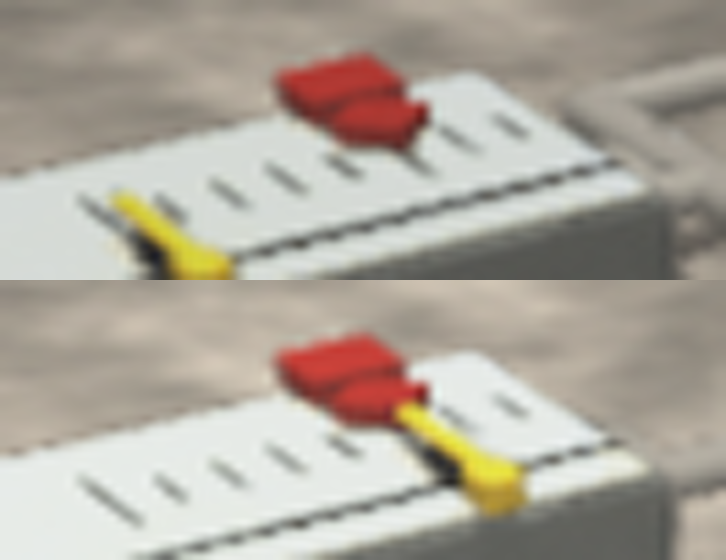

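The zoomed view shows the red apex pointing at the 50 mm tick, at (405,150). The yellow needle is now level with the apex after height parallax, and the TCP travel is 48.9 mm. Every estimate of the mark lies within the 6 mm tolerance of this, so I'll hold for over a second.

>>> drive_tool(motion=[[[0, 0, 0, 0, 0], [0, 0, 0, 0, 0], [0, 0, 0, 0, 0], [0, 0, 0, 0, 0], [0, 0, 0, 0, 0], [0, 0, 0, 0, 0], [0, 0, 0, 0, 0], [0, 0, 0, 0, 0], [0, 0, 0, 0, 0], [0, 0, 0, 0, 0]]])

```text
t: 13.2
tcp_pos: [0.456, 0.0966, 0.0273]
tool_rot: [0.014, 1.0, 0.001, -0.0]
force: [-0.4, 11.5, 7.1]
finger_gap: 0.164
gripper_force: 58.7
```

>>> drive_tool(motion=[[[0, 0, 0, 0, 0], [0, 0, 0, 0, 0], [0, 0, 0, 0, 0], [0, 0, 0, 0, 0], [0, 0, 0.1, 0, 0], [0, 0, 0.2, 0, 0], [0, 0, 0.3, 0, 0], [0, 0, 0.4, 0, 0], [0, 0, 0.5, 0, 0], [0, 0, 0.6, 0, 0]]])

```text
t: 14.2
tcp_pos: [0.4568, 0.1143, 0.0273]
tool_rot: [0.014, 1.0, 0.001, 0.0]
force: [-1.4, 8.1, 5.8]
finger_gap: 0.164
gripper_force: 58.7
```

>>> drive_tool(motion=[[[0, 0, 0.1, 0, 0], [0, 0, 0.2, 0, 0], [0, 0, 0.3, 0, 0], [0, 0, 0.4, 0, 0], [0, 0, 0.5, 0, 0], [0, 0, 0.6, 0, 0], [0, 0, 0.7, 0, 0], [0, 0, 0.8, 0, 0], [0, 0, 0.8, 0, 0], [0, 0, 0.8, 0, 0]]])

```text
t: 15.2
tcp_pos: [0.4579, 0.1376, 0.0273]
tool_rot: [0.014, 1.0, 0.001, 0.0]
force: [0.2, 4.4, 6.0]
finger_gap: 0.165
gripper_force: 58.7
```

>>> drive_tool(motion=[[[0, 0, 0.08, 0, 0], [0, 0, 0.16, 0, 0], [0, 0, 0.24, 0, 0], [0, 0, 0.3, 0, 0], [0, 0, 0.32, 0, 0], [0, 0, 0.32, 0, 0], [0, 0, 0.32, 0, 0]]])

```text
t: 15.9
tcp_pos: [0.4582, 0.1455, 0.0273]
tool_rot: [0.013, 1.0, -0.0, 0.0]
force: [-1.0, -5.4, 6.4]
finger_gap: 0.164
gripper_force: 59.0
```

The handle is against its home stop (force -5.4 N). I'll open slowly and rise.

>>> drive_tool(motion=[[[20, 0, 0, 0, 0], [28, 0, 0, 0, 0], [40, 0, 0, 0, 0], [50, 0, 0, 0, 0], [60, 0, 0, 0, 0], [60, 0, 0, 0, 0], [60, 0, 0, 0, 0], [60, 0, 0, -0.5, 0], [60, 0, 0, -1.2, 0], [60, 0, 0, -2, 0]]])

```text
t: 16.9
tcp_pos: [0.4574, 0.1463, 0.0869]
tool_rot: [0.013, 1.0, -0.0, -0.001]
force: [0.8, 0.1, 1.0]
finger_gap: 0.702
gripper_force: 0.0
```

>>> drive_tool(motion=[[[60, 0, 0, -0.8, 0], [60, 0, 0, -1.6, 0], [60, 0, 0, -2, 0], [60, 0, 0, -2, 0], [60, 0, 0, -2, 0], [60, 0, 0, -2, 0]]])

```text
t: 17.5
tcp_pos: [0.4573, 0.1463, 0.1459]
tool_rot: [0.013, 1.0, -0.0, -0.001]
force: [-1.0, -0.4, 0.5]
finger_gap: 0.705
gripper_force: 0.0
```

Run:
```python
from h import *
go(.461,.1437,.026,88.1)
m=manip.camera_model("wrist"); w=manip.snapshot("wrist")[:,:,::-1]; cv2.imwrite("pics/w7.png",w); np.save("w7.npy",m,allow_pickle=True)
s=manip.snapshot("scene")[:,:,::-1]
a=cv2.resize(s[185:265,180:370],(760,320),interpolation=cv2.INTER_CUBIC)
cr=w[150:300,260:560]; b=cv2.resize(cr,(540,270),interpolation=cv2.INTER_CUBIC); b=cv2.copyMakeBorder(b,0,0,0,220,cv2.BORDER_CONSTANT)
cv2.imwrite("pics/f.png",np.vstack([a,b]))
```

```text
t 17.5 shift [-0.13 -0.08  4.  ] yaw 0.05 cur ang 88.5 n [-0.002 -0.    -1.   ] pos [0.4573 0.1463 0.1459] gap 0.7045993473412744 F [-1.05 -0.41  0.46]
```

View pics/f.png

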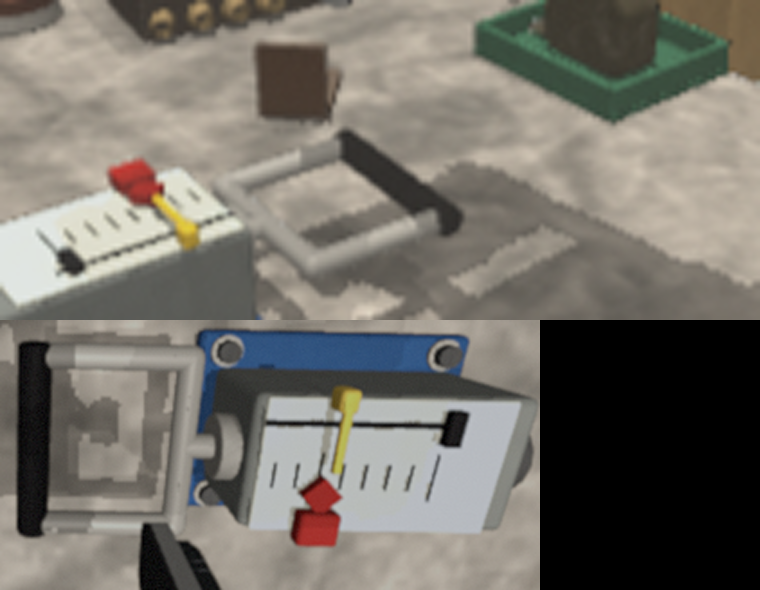

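The handle is home, with the black needle back at the 0 tick, and the tape is in the tray. The yellow needle stayed near the red apex: wrist crop tip at (338,472), red apex at (322,480). Before handing in, I'll triangulate the two tips across both views to remove the height parallax.

Run:
```python
from h import *
g=np.array([.033,.999,0]); c=np.array([.999,-.033,0])
ms=manip.camera_model("scene"); w7=np.load("w7.npy",allow_pickle=True).item(); w3=np.load("w3.npy",allow_pickle=True).item()
sc=cv2.imread("pics/scene0.png")
def W(x,y): return 260+x/1.8,150+(y-320)/1.8
def rp(n,p,e): print(n,"along",(p@g).round(4),"across",(p@c).round(4),"z",p[2].round(4),"gap",round(e,4))
rp("yel",*cross(w7,W(338.5,472),ms,(218.6,233.4)))
rp("red",*cross(w7,W(322,480),ms,(218.8,236.3)))
rp("red corner L",*cross(w7,W(341,495),ms,(182+335/11,218+118/8)))
rp("red corner R",*cross(w7,W(301,495),ms,(182+427/11,218+106/8)))
k=lambda t:cross(w7,W(*t[0]),ms,(182+t[1][0]/11,218+t[1][1]/8))
rp("tick0 top",*k(((428,500),(83,197)))); rp("tick0 bot",*k(((439,456),(140,243))))
rp("tick70 mid",*k(((275,475),(512,127)))); rp("tick30",*k(((364,477),(285,180))));rp("tick40",*k(((341,477),(345,166))))
im=cv2.imread("pics/w7.png"); h=cv2.cvtColor(im,cv2.COLOR_BGR2HSV)
for n,lo,hi in (("red",(0,150,90),(8,255,255)),("yel",(22,130,100),(34,255,255))):
    q=cv2.inRange(h,lo,hi); q[:, :380]=0; q[:150]=0;q[300:]=0; p=np.argwhere(q)[:,::-1]
    e=p[p[:,1]<=p[:,1].min()+1].mean(0) if n=="red" else p[p[:,1]>=p[:,1].max()-1].mean(0)
    print(n,e,[(plane(w7,*e,z)@g).round(4) for z in (.072,.075,.078,.081)])
m0=manip.camera_model("top"); t0=cv2.imread("pics/top0.png"); h=cv2.cvtColor(t0,cv2.COLOR_BGR2HSV)
q=cv2.inRange(h,(0,110,100),(10,255,255)); q[:,:180]=0;q[:,225:]=0;q[:205]=0;q[250:]=0
p=np.argwhere(q)[:,::-1]; L=p[p[:,1]>=p[:,1].max()-3]; print("top red apex",L.mean(0),(plane(m0,*L.mean(0),.077)@g).round(4))
t=manip.snapshot("top"); cv2.imwrite("pics/t8.png",t[:,:,::-1]); print("yel visible in top",cv2.inRange(cv2.cvtColor(t,cv2.COLOR_RGB2HSV),(22,110,100),(36,255,255))[200:260,150:230].sum()/255)
```

```text
yel along 0.2872 across 0.4566 z 0.0803 gap 0.0017
red along 0.2853 across 0.4632 z 0.0713 gap 0.004
red corner L along 0.2928 across 0.4691 z 0.0772 gap 0.0005
red corner R along 0.2765 across 0.4699 z 0.0746 gap 0.0017
tick0 top along 0.3356 across 0.4739 z 0.0703 gap 0.0017
tick0 bot along 0.3356 across 0.453 z 0.0696 gap 0.0023
tick70 mid along 0.2658 across 0.4623 z 0.0694 gap 0.0028
tick30 along 0.3057 across 0.4635 z 0.069 gap 0.0019
tick40 along 0.2954 across 0.4634 z 0.0691 gap 0.0023
red [439.5        239.66666667] [np.float64(0.2872), np.float64(0.2854), np.float64(0.2837), np.float64(0.2819)]
yel [447.42857143 233.28571429] [np.float64(0.2924), np.float64(0.2906), np.float64(0.2888), np.float64(0.2869)]
top red apex [201.   225.25] 0.2844
yel visible in top 0.0
```

Triangulated with the ticks as a check (0 to 70 mm measures 69.8 mm), yellow reads 48.4 mm and the mark about 50.7 mm, a 2.3 mm gap against the allowed 6 mm. The handle is home and the tape is in the tray, so I'll hand in.

```bash
python3 -c "
from station import manip
print(manip.sign_off())"
```

```text
the job is handed in; nothing more can be done
None
```

I handed the job in, with no verdict returned: the tape measure stands upright in the tray, the gauge was pulled to about 48.5 mm, held for over a second and eased home, and the yellow needle stayed about 2 mm short of the red mark (allowed 6 mm).

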